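# Stow the oblong tin in the lower tier of the tea box

## Task

Lift the hinged wooden flap of the tea box by its pull until it stands upright (or leans a little beyond), so that it stays open. Then put the small oblong steel tin, upright, flat on the floor of the empty bay of the lower tier that the flap was covering (the bay on the side away from the teaspoon tray), and leave the flap standing open.

Things in the scene. Friction and masses are not known exactly. Their poses are not given: they have to be found in the camera images.
- flap (a joint): Opening angle (rad) of the tea box's wooden flap: 0 shut and level, 1.57 upright, stop at 1.9; starts at 0 to 0.12. Stiff hinge on the edge farthest from the robot: the flap stays where it is left; lifting at the pull takes about 3 N. Board 172 mm from hinge to free edge, 196 mm wide, 8 mm thick, lying on the box's rim 70 mm above the counter.
- flap_pull (a point): Centre of the flap's pull: dark wooden roller 18 mm thick, 40 mm long, on a 12 mm stem, centre 35 mm above the flap's top face, 27 mm from its free edge, mid-width. Pinch it over its length or thickness. Axes turn with the flap: x along it to the hinge, y along roller and hinge, z out of the top face. The hinge axis is 145 mm along +x and 43 mm along -z from here.
- bay (a point): Centre of the empty bay's floor, 8 mm above the counter. Bay: 164 mm along its x (to the hinge), 90 mm along its y (to the other bay), z up. Outer walls 62 mm above this floor, divider at +y 22 mm. The other bay, 98 mm off at +y, holds a white jar (58 mm wide, 50 tall); beyond it is the fixed teaspoon tray, rim 92 mm above the counter. Box fixed, 180 by 300 mm.
- tin_center (a point): Centre (half-way up) of the small oblong steel tin standing on the counter: 72 mm along its x, 42 mm along its y, 52 mm tall (z up), about 0.14 kg; its top 12 mm is a lid 1 mm proud all round. A round tin (65 mm across, 52 tall) and a tall square canister (65 mm wide, 125 tall) of the same steel stand at least 110 mm from it, centre to centre.
Things that resemble listed ones, but are neither listed nor needed, are in the scene too. Leave any green or orange look-alike of the part that bears tin_center alone.

How it is judged (in metres and radians):
On the way:
1. the flap is lifted upright (value of joint flap above 1.3 rad), for 0.2 s.
At the end, for the whole second after the job is handed in: The flap stands open at more than 1.3 rad, and the oblong tin stands upright (within 10 degrees) on the floor of the empty bay (centre within 60 mm along and 30 mm across of the bay's centre, and 18 to 34 mm above its floor) (value of joint flap above 1.3 rad and x of tin_center in the frame of bay between -0.06 and 0.06 m and y of tin_center in the frame of bay between -0.03 and 0.03 m and z of tin_center in the frame of bay between 0.018 and 0.034 m and angle between tin_center's own z axis and vertical below 0.175 rad); the robot touches nothing.
It also fails if it takes over 58 s, if anything falls off the work surface, if the arm or the gripper's body presses on something with over 40 N, if the wrist force passes 120 N, or if a joint passes its speed limit or range.

## Robot

A 6-joint arm with a two-finger parallel gripper is mounted at the origin on the work surface. World frame = base frame: x ahead of the robot, y to its left, z up, the work surface at z = 0. Lengths are in m, angles in degrees, forces in N, time in s.
With the tool pointing down it reaches from about 0.25 to 0.775 m from the base axis. Payload 8.9 kg.
Tool frame: the origin (TCP) lies at the very end of the fingers, on their centre line; the grasp point (between the pads) lies 19 mm behind it; z points along the fingers, y is the line along which they close (so a half turn about z gives the same grasp; the last joint's range is limited). The gripper opens to 85 mm and grips with 20 to 120 N. Pads are 22 mm wide; open, the fingers measure 114 mm over their backs; the gripper's body (76 mm by 85 mm) begins 54 mm behind the grasp point. The pads swing forward as they close: fully open they stand 13 mm farther back than shut.
Start: joints at [-83.383, 16.656, -8.789, 64.555, 0, 82.019], TCP at [0.132, -0.508, 0.231] pointing down, gripper open.
Joint ranges: [-144.48, 144.48], [-52.06, 99.96], [-74.48, 78.29], [-112.23, 115.85], [-86.99, 84.42], [-180, 180]. Speed limits (degrees/s): [127.2, 127.2, 159.86, 180, 180, 180].

## Interface

Orientations are given as a 3x3 rotation matrix whose columns are the frame's x, y, z axes.
In Python, from plant import readout, eyes, env gives the robot as it stands. The module is installed in compiled form; this text tells all that it offers.
- The arm moves only by the tool send_rows, never from a script. Its arguments are lists of equal length, an entry for each row: "claw": the opening in per cent of the stroke, from 0 (shut) to 100 (fully open); "translation": the shift along the tool's x, y, z in cm, a list of three; "rot": the turn, a rotation vector about the tool's x, y, z in degrees, a list of three. A call has 1 to 5 rows; each row is the pose to reach, as a shift and turn from the pose commanded when the call began, along the tool's axes at that moment; what a row does not reach only later rows make up. A row lasts 1/12 s, in which the tool goes at most 41.7 mm and 7.16 degrees, less where a joint would pass 70% of its speed; a pose out of reach is approached as far as the arm can. A call with a gripper value outside its range is refused whole. The fingers move at their own pace and stop on an object; "grip_force" is the grip in N (left out, the last holds). Time passes only in rows, so rows that repeat a pose let the fingers close. It gives the time, the measured TCP pose, the force, the opening and the grip force at its end, in the units of the state.
- readout.observe(): the state, without advancing time (a new reading comes with each control period).
- eyes.snapshot(name): name is "scene" or "top"; returns the picture (420x560x3 uint8, blue, green, red); there is no depth.
- eyes.camera_info(name): a dict with "fx", "fy", "cx", "cy" (pixels), "R" (3x3) and "t" (3): a world point X has camera coordinates R X + t. Camera axes: x right, y down, z forward; pixel columns grow to the right and rows downward; lengths in m; the calibration is good to about 2 mm. A picture is of the moment at which its call begins. camera_info takes no time and is no camera call.
- env.sign_off(): hands the job in; it is judged then, once.
The state is a dict: "time": time; "q": joint angles; "qd": joint speeds; "joint_efforts": joint torques, N m; "position": TCP position; "tool_rot": TCP orientation; "contact_force": force on the tool from outside, world axes, zero at the start; "wrist_torque": the same for the moment, N m; "opening": finger opening in m; "grasp_force": force on a finger pad.
Only numpy, scipy, OpenCV 4.12 (cv2) and the standard library are available. Lean on these libraries where they do the work, as an engineer would, in place of code of your own. Each camera call takes 0.05 s, during which the arm holds its last target. There are 200 camera calls.

## Working session

There is one attempt and no reset: what is moved stays moved. The work goes in short steps, Python scripts to look and compute and a tool call to move; the robot and the scene stay as the last step left them, time stands still between calls to the robot, and variables do not carry over. Pictures are saved under pics/ and viewed, at most 10 in all, crops included, and the job is handed in when it is done.

Besides the shell and the picture viewer there is one more tool, called after ">>>" as a command line: name --argument value ..., lists and objects as JSON in quotes. send_rows: Moves the arm, as the interface text tells. Its arguments: {"type":"object","properties":{"claw":{"type":"array","items":{"type":"number"}},"translation":{"type":"array","items":{"type":"array","items":{"type":"number"}}},"rot":{"type":"array","items":{"type":"array","items":{"type":"number"}}},"grip_force":{"type":"number"}},"required":["claw","translation","rot"]}

```bash
mkdir -p pics; cat > h.py <<'E'
import numpy as np, cv2
from plant import readout, eyes, env
np.set_printoptions(precision=4,suppress=True)
def snap(n,f):
    im=eyes.snapshot(n); cv2.imwrite('pics/'+f,im); return im
def ray(n,u,v,z):
    c=eyes.camera_info(n);R=np.array(c['R']);t=np.array(c['t'])
    o=-R.T@t; d=R.T@np.array([(u-c['cx'])/c['fx'],(v-c['cy'])/c['fy'],1])
    return o+d*(z-o[2])/d[2]
def proj(n,X):
    c=eyes.camera_info(n);p=np.array(c['R'])@np.array(X)+np.array(c['t'])
    return np.array([c['fx']*p[0]/p[2]+c['cx'],c['fy']*p[1]/p[2]+c['cy']])
E
python3 - <<'E'
from h import *
a=snap('scene','s0.png');b=snap('top','t0.png')
for n in('scene','top'):
    c=eyes.camera_info(n);print(n,c['fx'],-np.array(c['R']).T@c['t'],np.array(c['R']))
s=readout.observe();print(s['position'],np.array(s['tool_rot']),s['time'],s['opening'])
E
```

```text
scene 518.5556974411259 [ 1.0373 -0.7069  0.937 ] [[ 0.7044  0.7098 -0.0076]
 [ 0.5297 -0.5328 -0.6599]
 [-0.4725  0.4608 -0.7513]]
top 418.74358613826644 [ 0.3827 -0.1695  1.038 ] [[-0.0015 -1.     -0.0072]
 [-0.9946  0.0022 -0.1038]
 [ 0.1038  0.0071 -0.9946]]
[ 0.1323 -0.5077  0.2308] [[ 0.9677  0.252  -0.0001]
 [ 0.252  -0.9677  0.0011]
 [ 0.0002 -0.0011 -1.    ]] 0.1 0.08554086623455975
```

View pics/s0.png

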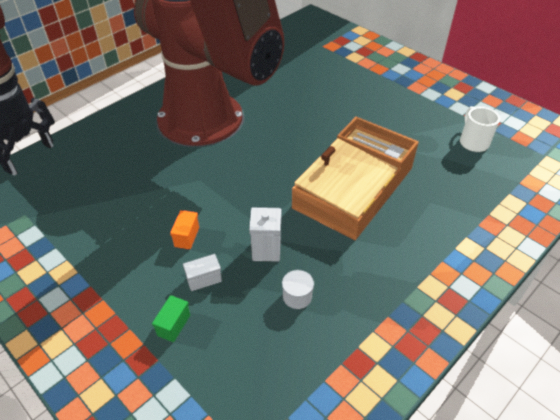

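View pics/t0.png

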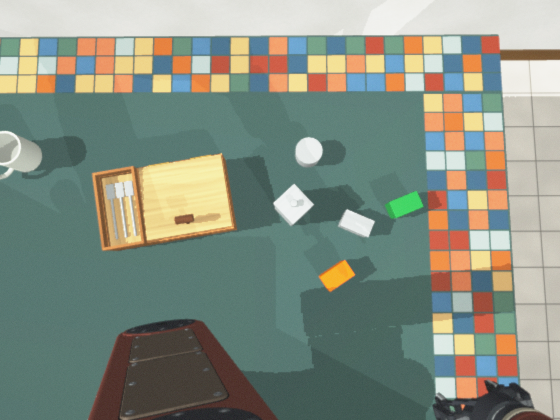

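Scene/top pictures: the tea box with flap at top (185,200), the pull at (184,219), and the teaspoon tray at the left (122,208). Tin candidates in top: silver oblong (356,223), round (309,152), square canister (293,204), green (405,205), orange (337,275). The silver oblong fits, as it is the only steel one with that shape; I'll confirm it in a crop along with the measurements.

```bash
python3 - <<'E'
from h import *
b=cv2.imread('pics/t0.png')
hsv=cv2.cvtColor(b,cv2.COLOR_BGR2HSV)
def big(m,x0,x1,y0,y1):
    k=np.zeros_like(m);k[y0:y1,x0:x1]=m[y0:y1,x0:x1]
    c,_=cv2.findContours(k,cv2.RETR_EXTERNAL,cv2.CHAIN_APPROX_NONE);return max(c,key=cv2.contourArea)
m=((hsv[...,1]<60)&(hsv[...,2]>110)).astype(np.uint8)*255
c=big(m,325,385,195,250)
r=cv2.minAreaRect(c);print('tin px',r)
P=np.array([ray('top',u,v,.052)[:2] for u,v in cv2.boxPoints(r)]);print(P,P.mean(0),np.linalg.norm(np.diff(P,axis=0),axis=1))
w=cv2.inRange(hsv,(8,60,60),(35,255,255))
c=big(w,85,245,145,255);r=cv2.minAreaRect(c);print('box',r)
P=np.array([ray('top',u,v,.074)[:2] for u,v in cv2.boxPoints(r)]);print(P,P.mean(0),np.linalg.norm(np.diff(P,axis=0),axis=1))
w=cv2.inRange(hsv,(18,60,170),(35,255,255));c=big(w,135,240,145,255);r=cv2.minAreaRect(c);print('flap',r)
P=np.array([ray('top',u,v,.078)[:2] for u,v in cv2.boxPoints(r)]);print(P,P.mean(0),np.linalg.norm(np.diff(P,axis=0),axis=1))
d=((hsv[...,2]<110)).astype(np.uint8)*255
c=big(d,165,205,205,232);r=cv2.minAreaRect(c);print('pull',r)
print(ray('top',*r[0],.118), [ray('top',u,v,.118)[:2] for u,v in cv2.boxPoints(r)])
s=cv2.imread('pics/s0.png')
A=cv2.resize(b[140:260,150:430],(800,343),interpolation=cv2.INTER_CUBIC)
B=cv2.resize(s[130:330,150:430][:, :],(360,257),interpolation=cv2.INTER_CUBIC)
C=cv2.resize(s[130:230,280:420],(360,257),interpolation=cv2.INTER_CUBIC)
cv2.imwrite('pics/c1.png',np.vstack([A,np.hstack([B,C,np.zeros((257,80,3),np.uint8)])]))
E
```

```text
tin px ((355.87933349609375, 223.44827270507812), (34.2709846496582, 21.402952194213867), 23.198589324951172)
[[ 0.4454 -0.3098]
 [ 0.492  -0.3306]
 [ 0.4598 -0.4041]
 [ 0.4135 -0.3831]] [ 0.4527 -0.3569] [0.051  0.0803 0.0508]
box ((162.83782958984375, 201.5270233154297), (81.21309661865234, 136.6155548095703), 80.53767395019531)
[[ 0.5714  0.2698]
 [ 0.6241 -0.0458]
 [ 0.4356 -0.0786]
 [ 0.3846  0.2307]] [0.504 0.094] [0.3199 0.1913 0.3135]
flap ((183.71621704101562, 196.29730224609375), (74.14393615722656, 87.7890625), 80.53767395019531)
[[ 0.584   0.1618]
 [ 0.6177 -0.0402]
 [ 0.4462 -0.0702]
 [ 0.4135  0.1282]] [0.5154 0.0449] [0.2048 0.1741 0.2011]
pull ((187.5, 222.0), (1.0, 0.0), 180.0)
[0.4518 0.0264 0.118 ] [array([0.4518, 0.0253]), array([0.4518, 0.0253]), array([0.4518, 0.0275]), array([0.4518, 0.0275])]
```

View pics/c1.png

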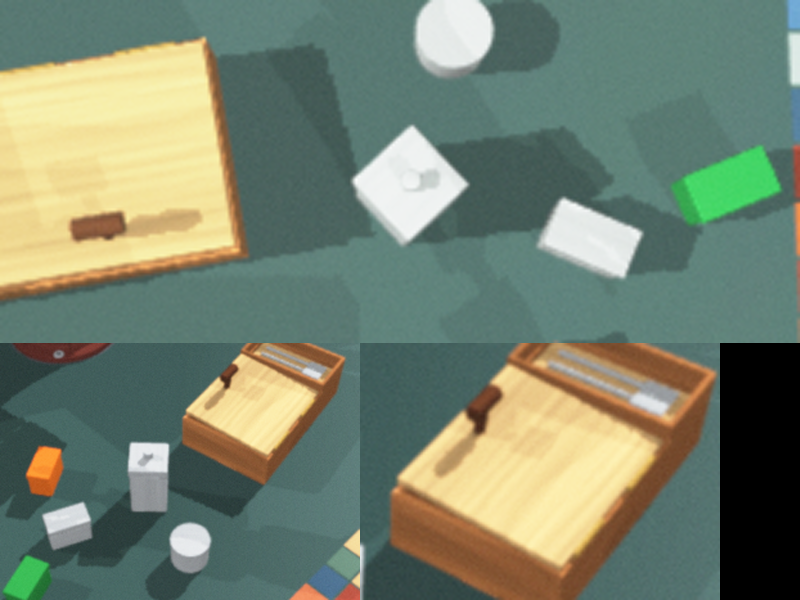

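The crop confirms the plain silver oblong tin at top (356,223), scene (202,272). The roller is at top (184,219), scene (328,152).

```bash
cat >> h.py <<'E'
from scipy.optimize import least_squares
def tri(obs):
    return least_squares(lambda X:np.concatenate([proj(n,X)-p for n,p in obs]),[.45,0,.1])
from scipy.spatial.transform import Rotation as Ro
def move(p,R,s=None):
    "shift cm and rotvec deg in tool axes from the present commanded pose (approx measured)"
    s=s or readout.observe();T=np.array(s['tool_rot'])
    return T.T@(np.array(p)-s['position'])*100, Ro.from_matrix(T.T@R).as_rotvec(degrees=True)
def down(yaw,tilt=0):
    "tool down, x axis at yaw (deg), then pitched by tilt about tool y"
    return Ro.from_euler('z',yaw,degrees=True).as_matrix()@np.diag([1.,-1,-1])@Ro.from_euler('y',tilt,degrees=True).as_matrix()
E
python3 - <<'E'
from h import *
res={}
for n,(x0,x1,y0,y1) in {'top':(170,198,210,230),'scene':(315,340,140,170)}.items():
    im=cv2.imread(f"pics/{n[0]}0.png");x=im[y0:y1,x0:x1].astype(int)
    m=(x.max(2)<(125 if n=='top' else 110)).astype(np.uint8)
    c=max(cv2.findContours(m,0,1)[0],key=cv2.contourArea);r=cv2.minAreaRect(c)
    print(n,np.array(r[0])+[x0,y0],r[1:],m.sum())
t=tri([('top',(184,219)),('scene',(328.2,152.2))]);print(t.x,t.fun)
# tin check: scene lid corners
t2=tri([('top',(355.9,223)),('scene',(202,264))]);print('tin top',t2.x,t2.fun)
# predicted pull if flap shut: heights
e=Ro.from_euler('z',9.5,degrees=True).as_matrix()
print(move([t.x[0],t.x[1],t.x[2]+.1],down(189.5)))
E
```

```text
top [187.5 222.5] ((1.0, 3.0), 90.0) 8
scene [324.5 152. ] ((24.0, 19.0), 90.0) 289
[0.4583 0.033  0.1259] [-0.2112 -0.1874 -0.2992  0.0608]
tin top [ 0.4535 -0.3571  0.0523] [ 0.0605  0.0472  0.0695 -0.0012]
(array([ 45.1706, -44.1022,   0.5475]), array([   0.0118,   -0.0971, -174.9017]))
```

>>> send_rows --claw '[100, 100, 100, 100, 100]' --translation '[[1.8, -1.8, 0], [3.6, -3.5, 0], [5.4, -5.3, 0], [7.2, -7.1, 0], [9.0, -8.8, 0]]' --rot '[[0, 0, -7], [0, 0, -14], [0, 0, -21], [0, 0, -28], [0, 0, -35]]' --grip_force 40

```text
time: 0.52
position: [0.1975, -0.3988, 0.231]
tool_rot: [[0.644, 0.765, -0.0], [0.765, -0.644, 0.001], [0.0, -0.001, -1.0]]
contact_force: [-0.0, -0.3, 0.5]
opening: 0.085
grasp_force: 0.0
```

>>> send_rows --claw '[100, 100, 100, 100, 100]' --translation '[[2.5, -0.4, 0], [5.0, -0.8, 0], [7.5, -1.2, 0], [10, -1.6, 0], [12.5, -2.0, 0]]' --rot '[[0, 0, -7], [0, 0, -14], [0, 0, -21], [0, 0, -28], [0, 0, -35]]'

```text
time: 0.93
position: [0.2633, -0.2907, 0.2311]
tool_rot: [[0.088, 0.996, -0.0], [0.996, -0.088, 0.0], [0.0, -0.0, -1.0]]
contact_force: [-0.3, -0.0, 0.2]
opening: 0.0854
grasp_force: 0.0
```

>>> send_rows --claw '[100, 100, 100, 100, 100]' --translation '[[2.3, 1.1, 0], [4.6, 2.2, 0], [6.8, 3.3, 0], [9.1, 4.4, 0], [11.4, 5.5, 0]]' --rot '[[0, 0, -7], [0, 0, -14], [0, 0, -21], [0, 0, -28], [0, 0, -35]]'

```text
time: 1.35
position: [0.3288, -0.1825, 0.2312]
tool_rot: [[-0.499, 0.867, -0.0], [0.867, 0.499, 0.0], [0.0, -0.0, -1.0]]
contact_force: [0.0, -0.7, -0.9]
opening: 0.0853
grasp_force: 0.0
```

>>> send_rows --claw '[100, 100, 100, 100, 100]' --translation '[[1.2, 2.2, 0], [2.5, 4.4, 0], [3.7, 6.6, 0], [5.0, 8.8, 0], [6.2, 11.0, 0]]' --rot '[[0, 0, -7], [0, 0, -14], [0, 0, -21], [0, 0, -28], [0, 0, -35]]'

```text
time: 1.77
position: [0.3938, -0.0741, 0.2312]
tool_rot: [[-0.906, 0.423, -0.0], [0.423, 0.906, 0.0], [0.0, -0.0, -1.0]]
contact_force: [0.3, -0.8, -0.2]
opening: 0.085
grasp_force: 0.0
```

>>> send_rows --claw '[100, 100, 100, 100, 100]' --translation '[[-0.2, 2.5, 0], [-0.5, 5, 0], [-0.7, 7.5, 0], [-1, 10, 0], [-1.2, 12.6, 0]]' --rot '[[0, 0, -7], [0, 0, -14], [0, 0, -21], [0, 0, -28], [0, 0, -35]]'

```text
time: 2.18
position: [0.4588, 0.0343, 0.2311]
tool_rot: [[-0.985, -0.173, -0.0], [-0.173, 0.985, -0.0], [0.0, 0.0, -1.0]]
contact_force: [1.3, 0.2, 0.4]
opening: 0.0852
grasp_force: 0.0
```

>>> send_rows --claw '[100, 100, 100]' --translation '[[0, 0, 3.5], [0, -0.1, 7.0], [0, -0.1, 8.0]]' --rot '[[0, 0, 0], [0, 0, 0], [0, 0, 0]]'

```text
time: 2.43
position: [0.456, 0.0329, 0.1472]
tool_rot: [[-0.986, -0.168, -0.006], [-0.168, 0.986, 0.0], [0.005, 0.001, -1.0]]
contact_force: [-2.0, -0.3, -1.5]
opening: 0.0856
grasp_force: 0.0
```

```bash
python3 - <<'E'
from h import *
a=snap('scene','s1.png')
cv2.imwrite('pics/c2.png',cv2.resize(a[80:220,250:430],(771,600),interpolation=cv2.INTER_CUBIC))
p=readout.observe()['position'];print(p,proj('scene',p))
E
```

```text
[0.4556 0.0327 0.147 ] [327.5815 144.8778]
```

View pics/c2.png

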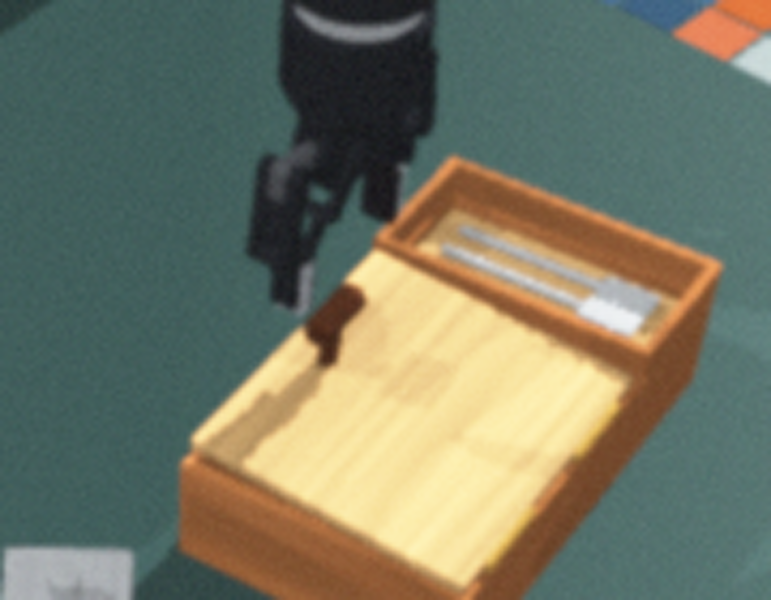

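The fingers straddle the roller: crop (335,258) against the roller at (335,313). Going down and closing.

>>> send_rows --claw '[100, 100, 100, 20, 20]' --translation '[[-0.1, 0, 2], [-0.2, 0, 3.9], [-0.2, 0, 3.9], [-0.2, 0, 3.9], [-0.2, 0, 3.9]]' --rot '[[0, 0, 0], [0, 0, 0], [0, 0, 0], [0, 0, 0], [0, 0, 0]]'

```text
time: 2.9
position: [0.4612, 0.0324, 0.1134]
tool_rot: [[-0.986, -0.167, 0.001], [-0.167, 0.986, -0.0], [-0.001, -0.0, -1.0]]
contact_force: [-0.2, -0.2, -0.0]
opening: 0.0639
grasp_force: 0.0
```

>>> send_rows --claw '[20, 20, 20, 20, 20]' --translation '[[0, 0, 0], [0, 0, 0], [0, 0, 0], [0, 0, 0], [0, 0, 0]]' --rot '[[0, 0, 0], [0, 0, 0], [0, 0, 0], [0, 0, 0], [0, 0, 0]]'

```text
time: 3.32
position: [0.4608, 0.0332, 0.1129]
tool_rot: [[-0.986, -0.167, 0.001], [-0.167, 0.986, 0.001], [-0.001, 0.001, -1.0]]
contact_force: [-0.5, 5.3, 0.9]
opening: 0.0389
grasp_force: 45.6
```

Closed on the roller at 39 mm, which matches its length. The top face ends up facing away from the robot, so I keep the tool pointing down and let the roller pivot between the pads.

>>> send_rows --claw '[20, 20, 20, 20, 20]' --translation '[[-0.5, 0, -1.1], [-1.1, 0, -2.2], [-1.8, 0, -3.3], [-2.6, 0, -4.2], [-3.4, 0, -5.1]]' --rot '[[0, 0, 0], [0, 0, 0], [0, 0, 0], [0, 0, 0], [0, 0, 0]]' --grip_force 25

```text
time: 3.73
position: [0.4934, 0.0389, 0.1634]
tool_rot: [[-0.986, -0.167, -0.002], [-0.167, 0.986, 0.001], [0.002, 0.001, -1.0]]
contact_force: [2.4, 4.5, -9.3]
opening: 0.039
grasp_force: 42.5
```

```bash
python3 - <<'E'
from h import *
a=snap('scene','s2.png')
cv2.imwrite('pics/c3.png',cv2.resize(a[50:240,250:480],(726,600),interpolation=cv2.INTER_CUBIC))
s=readout.observe();print(s['position'],s['contact_force'],s['wrist_torque'],s['opening'])
E
```

```text
[0.4953 0.0391 0.165 ] [-4.039   6.3132  3.8601] [1.1079 1.2626 0.0675] 0.03881874038519571
```

View pics/c3.png

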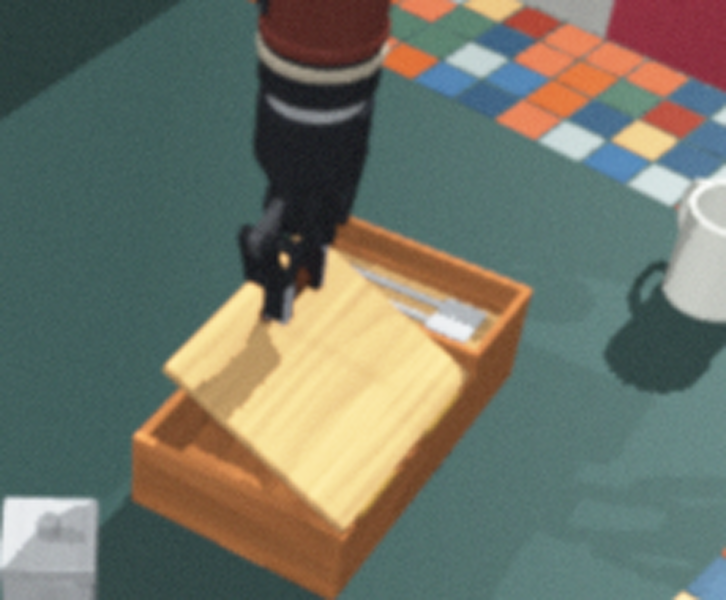

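The flap is up about 0.5 rad and the roller, crop (300,280), is still held. Continuing along the arc.

>>> send_rows --claw '[20, 20, 20, 20, 20]' --translation '[[-1.1, 0, -1.0], [-2.3, 0, -1.9], [-3.6, 0, -2.7], [-5.0, 0, -3.3], [-6.4, 0, -3.8]]' --rot '[[0, 0, 0], [0, 0, 0], [0, 0, 0], [0, 0, 0], [0, 0, 0]]'

```text
time: 4.2
position: [0.5561, 0.0497, 0.2015]
tool_rot: [[-0.986, -0.167, -0.003], [-0.167, 0.986, 0.001], [0.003, 0.002, -1.0]]
contact_force: [-3.1, 3.6, -3.9]
opening: 0.0387
grasp_force: 38.6
```

>>> send_rows --claw '[20, 20, 20, 20, 20]' --translation '[[-1.5, 0, -0.35], [-3.0, 0, -0.55], [-4.5, 0, -0.6], [-6.0, 0, -0.5], [-7.5, 0, -0.25]]' --rot '[[0, 0, 0], [0, 0, 0], [0, 0, 0], [0, 0, 0], [0, 0, 0]]'

```text
time: 4.62
position: [0.6314, 0.0627, 0.2049]
tool_rot: [[-0.986, -0.167, 0.0], [-0.167, 0.986, 0.002], [-0.0, 0.002, -1.0]]
contact_force: [-3.8, 5.9, 3.7]
opening: 0.0385
grasp_force: 31.1
```

>>> send_rows --claw '[20, 20, 20, 20, 20]' --translation '[[-1.5, 0, 0.4], [-2.9, 0, 0.95], [-3.8, 0, 1.4], [-3.8, 0, 1.4], [-3.8, 0, 1.4]]' --rot '[[0, 0, 0], [0, 0, 0], [0, 0, 0], [0, 0, 0], [0, 0, 0]]'

```text
time: 5.03
position: [0.6704, 0.0694, 0.1911]
tool_rot: [[-0.986, -0.168, 0.004], [-0.168, 0.986, 0.003], [-0.004, 0.002, -1.0]]
contact_force: [1.1, 8.2, 5.7]
opening: 0.0386
grasp_force: 28.5
```

```bash
python3 - <<'E'
from h import *
a=snap('scene','s3.png');b=snap('top','t3.png')
cv2.imwrite('pics/c4.png',np.hstack([cv2.resize(a[30:240,250:450],(400,420)),cv2.resize(b[80:290,50:250],(400,420))]))
s=readout.observe();print(s['position'],s['contact_force'],s['wrist_torque'],s['opening'],s['time'])
E
```

```text
[0.67   0.0693 0.1913] [1.3393 7.3759 5.3121] [ 1.4341 -0.1965 -0.1079] 0.03868843733543851 5.1333
```

View pics/c4.png

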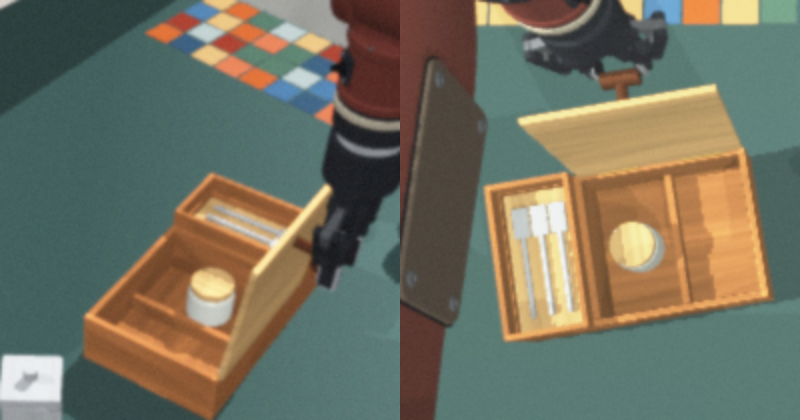

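The flap leans a little past upright. The empty bay is visible at top about (209,197), with the divider at its left and the jar in the other bay. Releasing, rising straight up, then travelling to the tin.

>>> send_rows --claw '[70, 100, 100, 100, 100]' --translation '[[0, 0, 0], [0, 0, 0], [0, 0, 0], [0, 0, 0], [0, 0, -0.5]]' --rot '[[0, 0, 0], [0, 0, 0], [0, 0, 0], [0, 0, 0], [0, 0, 0]]'

```text
time: 5.55
position: [0.668, 0.0674, 0.194]
tool_rot: [[-0.986, -0.166, -0.002], [-0.166, 0.986, -0.0], [0.002, 0.0, -1.0]]
contact_force: [0.4, -0.5, -0.2]
opening: 0.0853
grasp_force: 0.0
```

>>> send_rows --claw '[100, 100, 100, 100, 100]' --translation '[[-0.3, 0, -2], [-0.6, 0, -4], [-0.6, 0, -6.5], [-0.6, 0, -9], [-0.6, 0, -11]]' --rot '[[0, 0, 0], [0, 0, 0], [0, 0, 0], [0, 0, 0], [0, 0, 0]]'

```text
time: 5.97
position: [0.6746, 0.0685, 0.3072]
tool_rot: [[-0.986, -0.167, 0.001], [-0.167, 0.986, -0.0], [-0.001, -0.0, -1.0]]
contact_force: [-0.6, -0.4, -0.3]
opening: 0.0853
grasp_force: 0.0
```

>>> send_rows --claw '[100, 100, 100, 100, 100]' --translation '[[1.9, -2.6, 0], [3.8, -5.1, 0], [5.8, -7.7, 0], [7.7, -10.2, 0], [9.6, -12.8, 0]]' --rot '[[0, 0, -4], [0, 0, -8], [0, 0, -11], [0, 0, -15], [0, 0, -19]]'

```text
time: 6.38
position: [0.6003, -0.0747, 0.3053]
tool_rot: [[-0.876, -0.482, 0.0], [-0.482, 0.876, -0.0], [-0.0, -0.0, -1.0]]
contact_force: [1.2, -1.5, -0.0]
opening: 0.0852
grasp_force: 0.0
```

>>> send_rows --claw '[100, 100, 100, 100, 100]' --translation '[[2.6, -1.8, 0], [5.3, -3.6, 0], [7.9, -5.4, 0], [10.6, -7.2, 0], [13.2, -9.0, 0]]' --rot '[[0, 0, -4], [0, 0, -8], [0, 0, -11], [0, 0, -15], [0, 0, -19]]'

```text
time: 6.8
position: [0.5273, -0.2171, 0.3054]
tool_rot: [[-0.672, -0.741, 0.0], [-0.741, 0.672, -0.0], [0.0, -0.0, -1.0]]
contact_force: [0.7, -0.3, -0.7]
opening: 0.0854
grasp_force: 0.0
```

>>> send_rows --claw '[100, 100, 100, 100, 100]' --translation '[[3.1, -0.8, 2], [6.2, -1.7, 4], [9.3, -2.5, 6], [12.4, -3.4, 8], [15.4, -4.2, 10]]' --rot '[[0, 0, -4], [0, 0, -8], [0, 0, -11], [0, 0, -15], [0, 0, -19]]'

```text
time: 7.22
position: [0.4546, -0.3594, 0.2045]
tool_rot: [[-0.394, -0.919, 0.0], [-0.919, 0.394, -0.001], [0.0, -0.001, -1.0]]
contact_force: [0.2, 0.0, 0.1]
opening: 0.085
grasp_force: 0.0
```

>>> send_rows --claw '[100, 100]' --translation '[[0, 0, 3.0], [0, 0, 6]]' --rot '[[0, 0, 0], [0, 0, 0]]'

```text
time: 7.38
position: [0.4548, -0.36, 0.1445]
tool_rot: [[-0.4, -0.917, 0.001], [-0.917, 0.4, -0.002], [0.001, -0.002, -1.0]]
contact_force: [0.8, -0.3, -0.5]
opening: 0.0856
grasp_force: 0.0
```

```bash
python3 - <<'E'
from h import *
a=snap('scene','s4.png');b=snap('top','t4.png')
cv2.imwrite('pics/c5.png',np.hstack([cv2.resize(a[180:340,110:310],(400,320)),cv2.resize(b[130:290,80:280],(400,320))]))
s=readout.observe();print(s['position'],s['tool_rot'],proj('scene',s['position']),move([.4535,-.357,.012],down(246.5)))
# bay from predicted centre, projected into the crop
c=np.array([.521,-.008,.008]);R=Ro.from_euler('z',9.5,degrees=True).as_matrix()
for d in [(0,0),(82,45),(82,-45),(-82,-45),(-82,45)]: 
    p=proj('top',c+R@[d[0]/1e3,d[1]/1e3,0]);print(p,400+(p[0]-80)*2,(p[1]-130)*2)
E
```

```text
[ 0.4529 -0.3561  0.141 ] [[-0.3984 -0.9172 -0.0054]
 [-0.9172  0.3983  0.0053]
 [-0.0027  0.0071 -1.    ]] [197.1871 236.9112] (array([ 0.0898, -0.1807, 12.8951]), array([0.4069, 0.1544, 0.0254]))
[211.2245 197.4928] 662.4489900866017 134.98559725656395
[188.5163 168.4476] 617.0326764196734 76.89529753176339
[224.0184 162.5073] 688.0367950298391 65.0145978232456
[234.2863 226.9902] 708.5725001170078 193.98044526813175
[198.2085 233.0857] 636.4169356012915 206.1714169734351
```

View pics/c5.png

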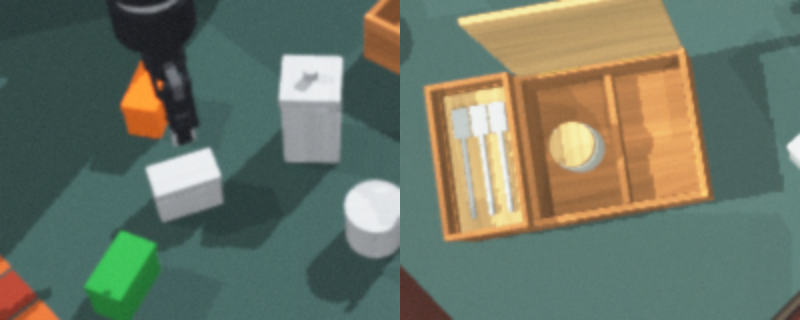

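The scene view shows the gripper above the silver tin at crop (184,168). The bay outline in top matches my prediction (right inner rim at crop x≈680–702). Descending to grasp.

>>> send_rows --claw '[100, 100, 100, 100, 100]' --translation '[[0.1, 0, 4], [0.1, -0.1, 8], [0.1, -0.1, 10.5], [0.1, -0.1, 12], [0.1, -0.1, 12.9]]' --rot '[[0, 0, 0], [0, 0, 0], [0, 0, 0], [0, 0, 0], [0, 0, 0]]'

```text
time: 7.9
position: [0.4562, -0.3587, 0.0155]
tool_rot: [[-0.397, -0.918, -0.001], [-0.918, 0.397, 0.001], [-0.0, 0.001, -1.0]]
contact_force: [0.3, -0.3, 0.0]
opening: 0.0855
grasp_force: 0.0
```

>>> send_rows --claw '[20, 20, 20, 20, 20]' --translation '[[0, 0, 0], [0, 0, 0], [0, 0, 0], [0, 0, 0], [0, 0, 0]]' --rot '[[0, 0, 0], [0, 0, 0], [0, 0, 0], [0, 0, 0], [0, 0, 0]]' --grip_force 45

```text
time: 8.32
position: [0.4571, -0.3599, 0.0177]
tool_rot: [[-0.397, -0.918, 0.002], [-0.918, 0.397, -0.002], [0.001, -0.003, -1.0]]
contact_force: [-0.8, 0.7, 7.2]
opening: 0.0413
grasp_force: 44.8
```

>>> send_rows --claw '[20, 20, 20, 20]' --translation '[[0, 0, 0], [0, 0, 0], [0, 0, 0], [0, 0, 0]]' --rot '[[0, 0, 0], [0, 0, 0], [0, 0, 0], [0, 0, 0]]'

```text
time: 8.65
position: [0.457, -0.3599, 0.0177]
tool_rot: [[-0.397, -0.918, 0.002], [-0.918, 0.397, -0.002], [0.001, -0.003, -1.0]]
contact_force: [-0.7, 0.9, 5.7]
opening: 0.0413
grasp_force: 44.8
```

Gripped at 41 mm, matching the tin's width. Lifting and carrying.

>>> send_rows --claw '[20, 20, 20, 20, 20]' --translation '[[0, 0, -2], [0, 0, -6], [0, 0, -10], [0, 0, -14], [0, 0, -18]]' --rot '[[0, 0, 0], [0, 0, 0], [0, 0, 0], [0, 0, 0], [0, 0, 0]]'

```text
time: 9.07
position: [0.4559, -0.3589, 0.1989]
tool_rot: [[-0.397, -0.918, 0.001], [-0.918, 0.397, -0.001], [0.0, -0.001, -1.0]]
contact_force: [1.3, -0.8, -2.3]
opening: 0.0415
grasp_force: 46.2
```

>>> send_rows --claw '[20, 20, 20, 20, 20]' --translation '[[-2.3, 0.7, -1], [-4.5, 1.3, -2], [-6.8, 2.0, -2], [-9.0, 2.6, -2], [-11.3, 3.3, -2]]' --rot '[[0, 0, 4], [0, 0, 8], [0, 0, 11], [0, 0, 15], [0, 0, 19]]'

```text
time: 9.48
position: [0.4709, -0.2415, 0.2172]
tool_rot: [[-0.677, -0.736, 0.002], [-0.736, 0.677, -0.001], [-0.0, -0.002, -1.0]]
contact_force: [0.4, -0.7, -1.8]
opening: 0.0413
grasp_force: 46.2
```

>>> send_rows --claw '[20, 20, 20, 20, 20]' --translation '[[-1.9, 1.4, 0], [-3.8, 2.7, 0], [-5.8, 4.1, 0], [-7.7, 5.4, 0], [-9.6, 6.8, 0]]' --rot '[[0, 0, 4], [0, 0, 8], [0, 0, 11], [0, 0, 15], [0, 0, 19]]'

```text
time: 9.9
position: [0.4855, -0.1245, 0.2169]
tool_rot: [[-0.88, -0.476, 0.002], [-0.476, 0.88, -0.001], [-0.001, -0.001, -1.0]]
contact_force: [1.4, -0.4, -1.7]
opening: 0.0413
grasp_force: 46.2
```

>>> send_rows --claw '[20, 20, 20, 20, 20]' --translation '[[-1.4, 1.9, 0], [-2.8, 3.8, 0], [-4.1, 5.7, 0], [-5.5, 7.6, 0], [-6.9, 9.5, 0]]' --rot '[[0, 0, 4], [0, 0, 8], [0, 0, 11], [0, 0, 15], [0, 0, 19]]'

```text
time: 10.32
position: [0.5004, -0.008, 0.2169]
tool_rot: [[-0.987, -0.163, 0.002], [-0.163, 0.987, -0.0], [-0.001, -0.0, -1.0]]
contact_force: [0.2, 0.2, -2.0]
opening: 0.0412
grasp_force: 46.2
```

>>> send_rows --claw '[20, 20, 20, 20]' --translation '[[0, 0, 3], [0, 0, 6], [0, 0, 8], [0, 0, 8]]' --rot '[[0, 0, 0], [0, 0, 0], [0, 0, 0], [0, 0, 0]]'

```text
time: 10.65
position: [0.4979, -0.0085, 0.1332]
tool_rot: [[-0.986, -0.167, -0.005], [-0.167, 0.986, 0.001], [0.005, 0.002, -1.0]]
contact_force: [-0.4, 0.6, -2.0]
opening: 0.0413
grasp_force: 46.1
```

```bash
python3 - <<'E'
from h import *
a=snap('scene','s5.png');b=snap('top','t5.png')
cv2.imwrite('pics/c6.png',np.hstack([cv2.resize(a[60:260,230:430],(400,400)),cv2.resize(b[90:290,80:280],(400,400))]))
s=readout.observe();print(s['position'],s['tool_rot'],s['contact_force'],s['opening'],move([.501,-.011,.027],down(189.5)))
E
```

```text
[ 0.5003 -0.0091  0.1366] [[-0.986  -0.1667 -0.0001]
 [-0.1667  0.986   0.    ]
 [ 0.0001  0.     -1.    ]] [ 0.1271  0.0485 -0.4188] 0.04139805916299967 (array([-0.0393, -0.2017, 10.9628]), array([ 0.0012, -0.0049,  0.0967]))
```

View pics/c6.png

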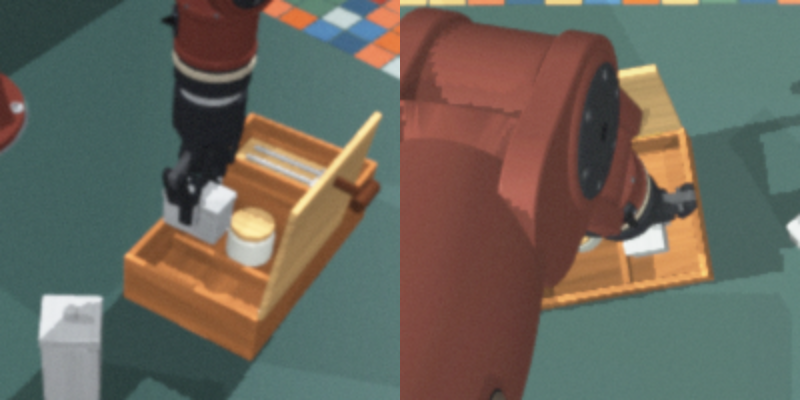

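The tin hangs level over the bay, top crop (645,240). I shift 5 mm toward the divider so the finger knuckles clear the outer wall, then descend while checking force.

>>> send_rows --claw '[20, 20, 20, 20, 20]' --translation '[[0, 0.5, 0], [0, 0.5, 2.5], [0, 0.5, 5], [0, 0.5, 7], [0, 0.5, 8.5]]' --rot '[[0, 0, 0], [0, 0, 0], [0, 0, 0], [0, 0, 0], [0, 0, 0]]'

```text
time: 11.17
position: [0.5003, -0.0041, 0.0511]
tool_rot: [[-0.986, -0.167, 0.002], [-0.167, 0.986, -0.0], [-0.002, -0.0, -1.0]]
contact_force: [-0.6, 0.1, -1.0]
opening: 0.0416
grasp_force: 46.2
```

>>> send_rows --claw '[20, 20, 20, 20]' --translation '[[0, 0, 0.4], [0, 0, 0.8], [0, 0, 1.2], [0, 0, 1.2]]' --rot '[[0, 0, 0], [0, 0, 0], [0, 0, 0], [0, 0, 0]]'

```text
time: 11.5
position: [0.5002, -0.0042, 0.0394]
tool_rot: [[-0.986, -0.167, 0.001], [-0.167, 0.986, -0.0], [-0.001, -0.0, -1.0]]
contact_force: [0.7, 0.3, -2.0]
opening: 0.0413
grasp_force: 46.1
```

>>> send_rows --claw '[20, 20, 20, 20]' --translation '[[0, 0, 0.3], [0, 0, 0.6], [0, 0, 0.9], [0, 0, 0.9]]' --rot '[[0, 0, 0], [0, 0, 0], [0, 0, 0], [0, 0, 0]]'

```text
time: 11.83
position: [0.4993, -0.0041, 0.0295]
tool_rot: [[-0.986, -0.167, -0.0], [-0.167, 0.986, 0.0], [0.0, 0.0, -1.0]]
contact_force: [-0.5, 0.5, -1.6]
opening: 0.0413
grasp_force: 46.2
```

>>> send_rows --claw '[20, 20, 20]' --translation '[[0, 0, 0.15], [0, 0, 0.3], [0, 0, 0.3]]' --rot '[[0, 0, 0], [0, 0, 0], [0, 0, 0]]'

```text
time: 12.08
position: [0.4994, -0.0041, 0.0266]
tool_rot: [[-0.986, -0.167, -0.0], [-0.167, 0.986, 0.0], [0.0, 0.0, -1.0]]
contact_force: [-0.9, -0.5, -1.8]
opening: 0.0414
grasp_force: 46.2
```

>>> send_rows --claw '[20, 20, 54, 58, 58]' --translation '[[0, 0, 0.1], [0, 0, 0.1], [0, 0, 0.1], [0, 0, 0.1], [0, 0, 0.1]]' --rot '[[0, 0, 0], [0, 0, 0], [0, 0, 0], [0, 0, 0], [0, 0, 0]]'

```text
time: 12.5
position: [0.4996, -0.0042, 0.0259]
tool_rot: [[-0.986, -0.167, 0.0], [-0.167, 0.986, -0.0], [-0.0, -0.0, -1.0]]
contact_force: [-0.1, -0.8, 1.3]
opening: 0.0496
grasp_force: 0.0
```

>>> send_rows --claw '[58, 58, 58]' --translation '[[0, 0, 0], [0, 0, 0], [0, 0, -0.3]]' --rot '[[0, 0, 0], [0, 0, 0], [0, 0, 0]]'

```text
time: 12.75
position: [0.4991, -0.0041, 0.0286]
tool_rot: [[-0.986, -0.167, -0.001], [-0.167, 0.986, 0.0], [0.001, 0.0, -1.0]]
contact_force: [0.2, 0.0, 0.3]
opening: 0.0493
grasp_force: 0.0
```

>>> send_rows --claw '[58, 58, 58, 58, 58]' --translation '[[0, 0, -1], [0, 0, -3], [0, 0, -6], [0, 0, -10], [0, 0, -14]]' --rot '[[0, 0, 0], [0, 0, 0], [0, 0, 0], [0, 0, 0], [0, 0, 0]]'

```text
time: 13.17
position: [0.4986, -0.004, 0.1709]
tool_rot: [[-0.986, -0.167, -0.001], [-0.167, 0.986, 0.0], [0.001, 0.0, -1.0]]
contact_force: [1.2, 0.1, 0.1]
opening: 0.0501
grasp_force: 0.0
```

>>> send_rows --claw '[58, 58, 58, 58, 58]' --translation '[[0, -2, -3], [3, -5, -6], [6, -8, -8], [9, -12, -8], [12, -15, -8]]' --rot '[[0, 0, 0], [0, 0, 0], [0, 0, 0], [0, 0, 0], [0, 0, 0]]'

```text
time: 13.58
position: [0.4186, -0.1544, 0.2505]
tool_rot: [[-0.986, -0.168, 0.004], [-0.168, 0.986, -0.002], [-0.003, -0.003, -1.0]]
contact_force: [1.4, -0.7, 0.3]
opening: 0.0493
grasp_force: 0.0
```

>>> send_rows --claw '[58, 58, 58, 58, 58]' --translation '[[0, -3, 0], [0, -6, 0], [0, -9, 0], [0, -12, 0], [0, -12, 0]]' --rot '[[0, 0, 0], [0, 0, 0], [0, 0, 0], [0, 0, 0], [0, 0, 0]]'

```text
time: 14.0
position: [0.4392, -0.2758, 0.2486]
tool_rot: [[-0.987, -0.164, 0.001], [-0.164, 0.987, -0.003], [-0.001, -0.003, -1.0]]
contact_force: [-1.2, 0.5, -0.2]
opening: 0.0498
grasp_force: 0.0
```

```bash
python3 - <<'E'
from h import *
a=snap('scene','s6.png');b=snap('top','t6.png')
cv2.imwrite('pics/c7.png',np.hstack([cv2.resize(a[60:260,230:430],(400,400)),cv2.resize(b[90:290,80:280],(400,400))]))
s=readout.observe();print(s['position'],s['time'])
c=np.array([.521,-.008,.060]);R=Ro.from_euler('z',9.5,degrees=True).as_matrix()
p=proj('top',c+R@[-.022,.004,0]);print('expected tin top in crop',400+(p[0]-80)*2,(p[1]-90)*2)
E
```

```text
[ 0.4384 -0.2718  0.2483] 14.1
expected tin top in crop 655.0806028893583 227.9566388894317
```

View pics/c7.png

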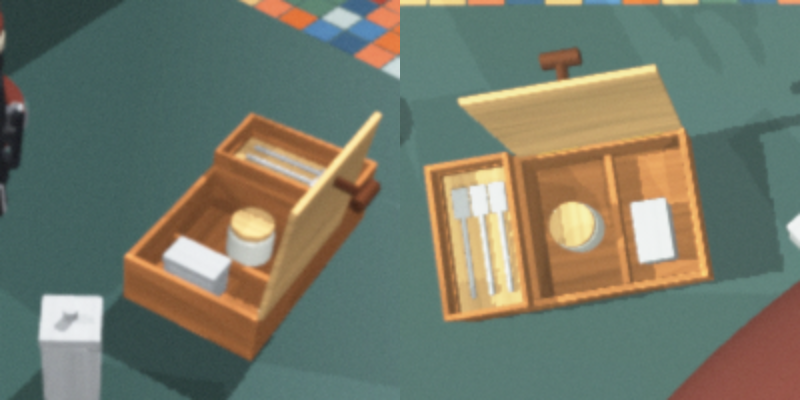

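The tin stands upright in the empty bay at top crop (653,230), expected (655,228). The flap is standing open and the arm is clear.

```bash
python3 -c "
from h import *
print(env.sign_off())"
```

```text
the job is handed in; nothing more can be done
None
```

I handed the job in at about 14 s: the flap stands open a little past upright, and the oblong tin stands upright in the empty bay with the arm clear; sign-off returned no verdict.

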